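# Fit the slicing fence onto the cutting board's dovetail rail and clamp it

### The job

Fit the grey slicing fence onto the cutting board's dovetail rail: thread it on from the rail's open end and slide it along, without forcing it, until it has pushed the rubber buffer of the red end stop right in, gently. Then, leaving it resting on the buffer, turn its orange side clamp knob clockwise until the fence is clamped tight, let go, and leave the other things where they are.

Things in the scene. Friction and masses are not known exactly. Their poses are not given: they have to be found in the camera images.
- cutting_board: fixed wooden board 280x170x15 mm carrying an aluminium dovetail rail. Origin under its centre; x runs along the rail from open end to stop end, z up. Rail axis at y = -35 mm, from x = -125 to 125 mm, 23 mm high above the board (3 mm foot strip included); head 36 mm wide with a 3 mm upright edge, then 62 degree flanks narrowing to 20 mm. The first 14 mm at the open end taper in 2 mm a side
- rail_entry (a point): point on the rail's axis at its open end, at the height of the rail's top face (38 mm above the worktop); x points along the rail towards the red stop, the direction in which the fence is slid on; z up
- end_stop: red stop block fixed across the rail, 30x60x37 mm, black button on top. A black rubber buffer on spindles faces the open end; it stands 7 to 37 mm out of the block, differently each time, and this is not measured. It yields softly for 4 mm (to 2 N), then is solid: pushed right in, with 4 to 10 N, the fence is home; over 13 N is ramming. Origin at the foot of the block's face on the rail's axis
- stop_face (a point): middle of the red block's front face (not of the buffer before it) at the height of the rail's top, 160 to 220 mm from rail_entry; x along the rail, away from the open end
- fence_carriage: the slicing fence, loose, about 0.4 kg: grey saddle 120 mm long (x), 60 mm wide (y), 26 mm high, open below with dovetail walls along x; goes on the rail +x end first. Steel fence plate to +y at the rear (to y = 104 mm, 38 mm high). Origin: centre of its underside (on the rail 20 mm above the worktop). More than 35 N of contact in all between it and the rail is forcing it
- carriage_grip (a point): point in the black upright grip on the fence (48 mm long in x, 18 mm thick in y, top 94 mm above the fence's underside), x = 16, y = 0, 78 mm above the underside: grip here from above across the thickness; axes as the fence's
- carriage_nose (a point): middle of the fence's front (+x) end at the height of its roof's underside: x = 60, y = 0, z = 18 mm of the fence; axes as the fence's. With the roof resting on the rail's top it is level with rail_entry and has about 1.3 mm side play each way (0.5 mm less for each mm lifted) and 2.5 mm play upwards
- clamp_knob: orange wing knob on the fence at x = -44, y = -28 mm, turning about the vertical; an eccentric cam below it squeezes the rail's edge. Wing 44 mm long, 12 thick, from 32 to 56 mm above the fence's underside. Origin on its axis level with that underside; the wing's length lies 1.45 rad anticlockwise from above of this frame's x axis, so along the fence's x when the knob angle is 1.45
- knob_grip (a point): point on the knob's axis inside the wing, 50 mm above the fence's underside: grip from above across the 12 mm; axes as clamp_knob's. The knob angle (its x axis turned clockwise from above from the fence's x) starts at 0 to 0.3 rad, bites at about 1.1, is tight at about 1.4 to 1.5 and ends hard at 1.6. It drags with 0.1 N m and stays where it is left
- milk_carton: green and white milk carton, 71x72x228 mm, a bystander on the worktop; origin at the centre of its underside
- berry_punnet: clear punnet of blueberries, 194x166x53 mm, a bystander on the worktop; origin at the centre of its underside
- blue_box: blue-lidded food box, 124x157x51 mm, a bystander on the worktop; origin at the centre of its underside
There are look-alikes about, which are no part of the job. Of the things that look like the fence_carriage, the larger one is meant.

How it is judged (in metres and radians):
On the way, in this order (a step that is already met when the one before it is completed fails the run):
1. the fence is threaded on the rail from the open end, its nose at least 40 mm past the end (y of carriage_nose in the frame of rail_entry between -0.004 and 0.004 m and z of carriage_nose in the frame of rail_entry between -0.004 and 0.004 m and angle between the x axis of carriage_nose and the x axis of rail_entry, either way round below 0.06 rad and x of carriage_nose in the frame of rail_entry above 0.04 m), for 0.1 s.
2. the fence is pressed on the red stop's buffer with more than 3 N (buffer right in) while the clamp is still loose (below 0.8 rad) (y of carriage_nose in the frame of rail_entry between -0.004 and 0.004 m and z of carriage_nose in the frame of rail_entry between -0.004 and 0.004 m and angle between the x axis of carriage_nose and the x axis of rail_entry, either way round below 0.06 rad and contact force between fence_carriage and end_stop above 3 N and value of joint clamp_knob below 0.8 rad), for 0.1 s.
At the end, for the whole second after the job is handed in: The fence sits on the rail (within 4 mm and 0.06 rad of the rail's line), its nose still touching the red stop's buffer (more than 0.2 N; nose less than 42 mm before the block), at rest, and the knob is turned beyond 1.25 rad with its cam pressing on the rail with more than 5 N (y of carriage_nose in the frame of rail_entry between -0.004 and 0.004 m and z of carriage_nose in the frame of rail_entry between -0.004 and 0.004 m and angle between the x axis of carriage_nose and the x axis of rail_entry, either way round below 0.06 rad and x of carriage_nose in the frame of stop_face between -0.042 and 0.001 m and contact force between fence_carriage and end_stop above 0.2 N and contact force between clamp_knob and cutting_board above 5 N and value of joint clamp_knob above 1.25 rad and linear speed of fence_carriage below 0.01 m/s).
It fails at once if the fence is forced on the rail: more than 35 N in all between fence and board before the clamp bites (knob below 0.9 rad) (contact force between fence_carriage and cutting_board above 35 N and value of joint clamp_knob below 0.9 rad).
It fails at once if the fence is rammed into the stop with more than 13 N (contact force between fence_carriage and end_stop above 13 N).
It fails at once if the milk carton, punnet or blue box is moved by more than 30 mm (distance of any of milk_carton, berry_punnet, blue_box from where it was at the start of the episode above 0.03 m).
It also fails if it takes over 72 s, if anything falls off the work surface, if the arm or the gripper's body presses on something with over 40 N, if the wrist force passes 120 N, or if a joint passes its speed limit or range.

### The arm

A 6-joint arm with a two-finger parallel gripper is mounted at the origin on a cart in front of the work surface, level with it; the furniture and walls round the work are solid. World frame = base frame: x ahead of the robot, y to its left, z up, the work surface at z = 0. Lengths are in mm, angles in rad, forces in N, time in s.
With the tool pointing down it reaches from about 350 to 875 mm from the base axis. Payload 4.2 kg.
Tool frame: the origin (TCP) lies at the very end of the fingers, on their centre line; the grasp point (between the pads) lies 19 mm behind it (pinch_z is the distance from the TCP to the grasp point, in mm); z points along the fingers, y is the line along which they close (so a half turn about z gives the same grasp; the last joint's range is limited). The gripper opens to 85 mm and grips with 20 to 120 N. Pads are 22 mm wide; open, the fingers measure 114 mm over their backs; the gripper's body (76 mm by 85 mm) begins 54 mm behind the grasp point. The pads swing forward as they close: fully open they stand 13 mm farther back than shut.
Start: joints at [0.259, 0.385, 0.008, 0, -1.194, -0.259], TCP at [624.979, 0.025, 231.312] pointing down, gripper open.
Joint ranges: [-3.14, 3.14], [-1.21, 2.06], [-1.07, 1.41], [-3.16, 2.05], [-2.99, -0.16], [-3.1, 3.1]. Speed limits (rad/s): [2.79, 2.79, 3.14, 3.14, 3.14, 3.14].

### API

Orientations are given as a unit quaternion [x, y, z, w].
In Python, from bench import * gives the robot as it stands.
- The arm moves only by the tool arm_command, never from a script. Its argument "steps" is one flat list of numbers, 4 for each row, row after row: the shift along the tool's x, y, z in m, then the turn about the tool's z in rad. In form: [tx, ty, tz, roll, tx, ty, tz, roll, ...]. A call has 1 to 20 rows; each row shifts and turns the commanded pose from where the row before left it, along the tool's axes as they then stand; what a row does not reach is not made up. A row lasts 1/8 s, in which the tool goes at most 62.5 mm and 10.7 degrees, less where a joint would pass 70% of its speed; a pose out of reach is approached as far as the arm can. A call with a gripper value outside its range is refused whole. "grip" is the finger opening in m, from 0 to 0.0854, set as the call begins (left out, the last holds). The fingers move at their own pace and stop on an object; the grip force is fixed at half the most. Time passes only in rows, so rows that do not move let the fingers close. It gives the time, the measured TCP pose, the force, the opening and the grip force at its end, in the units of the state.
- read_state(): the state, without advancing time (a new reading comes with each control period).
- get_image(name): name is "scene" or "side" or "wrist"; returns the picture (384x512x3 uint8, red, green, blue); there is no depth.
- get_calibration(name): a dict with "camera_matrix" (3x3 intrinsics, pixels), "k1" (the pictures are not rectified: a ray, as slopes to the right and down, at radius r is drawn at 1 + k1 r^2 times it, then the intrinsics apply), "cam_to_world" (4x4, takes a point from camera to world coordinates). Camera axes: x right, y down, z forward; pixel columns grow to the right and rows downward; lengths in mm; the calibration is good to about 2 mm. A picture is of the moment at which its call begins: read the wrist's pose just before it. get_calibration takes no time and is no camera call; for the wrist camera it gives the pose at the moment of the call.
- job_done(): hands the job in; it is judged then, once.
The state is a dict: "clock": time; "joints": joint angles; "joint_vel": joint speeds; "joint_efforts": joint torques, N m; "position": TCP position; "ee_rot": TCP orientation; "contact_force": force on the tool from outside, world axes, zero at the start; "wrist_torque": the same for the moment, N m; "gripper_width": finger opening in mm; "grasp_force": force on a finger pad.
Only numpy, scipy, OpenCV 4.12 (cv2) and the standard library are available. Lean on these libraries where they do the work, as an engineer would, in place of code of your own. Each camera call takes 0.05 s, during which the arm holds its last target. There are 200 camera calls.

## Working session

There is one attempt and no reset: what is moved stays moved. The work goes in short steps, Python scripts to look and compute and a tool call to move; the robot and the scene stay as the last step left them, time stands still between calls to the robot, and variables do not carry over. Pictures are saved under pics/ and viewed, at most 10 in all, crops included, and the job is handed in when it is done.

Besides the shell and the picture viewer there is one more tool, called after "Call:" by a JSON object that holds its "fn" and its "kwargs", one argument or row to a line. arm_command: Moves the arm, as the interface text tells. Its arguments: {"type":"object","properties":{"steps":{"type":"array","items":{"type":"number"}},"grip":{"type":"number"}},"required":["steps"]}

```bash
mkdir -p pics; ls; python3 - <<'E'
from bench import *
import cv2,numpy as np
for n in("scene","side"):
    cv2.imwrite(f"pics/{n}0.png",cv2.resize(get_image(n)[:,:,::-1],(800,600),interpolation=cv2.INTER_CUBIC))
    c=get_calibration(n);print(c)
print(read_state())
E
```

```text
pics
{'camera_matrix': array([[458.35031329,   0.        , 253.29535163],
       [  0.        , 458.35031329, 190.20943714],
       [  0.        ,   0.        ,   1.        ]]), 'k1': -0.16321899628187697, 'cam_to_world': array([[-6.03503545e-01, -5.33254826e-01,  5.92809212e-01,
        -3.85693115e+02],
       [-7.97209810e-01,  4.17976558e-01, -4.35605459e-01,
         5.57716762e+02],
       [-1.54916405e-02, -7.35482758e-01, -6.77366313e-01,
         1.11388649e+03],
       [ 0.00000000e+00,  0.00000000e+00,  0.00000000e+00,
         1.00000000e+00]])}
{'camera_matrix': array([[459.93737912,   0.        , 252.28618072],
       [  0.        , 459.93737912, 186.57650931],
       [  0.        ,   0.        ,   1.        ]]), 'k1': -0.008794894778620352, 'cam_to_world': array([[ 8.26201363e-01, -2.83426616e-01,  4.86888756e-01,
        -8.39986295e+01],
       [-5.63364683e-01, -4.20855155e-01,  7.10986056e-01,
        -1.00956121e+03],
       [ 3.39727160e-03, -8.61713579e-01, -5.07383649e-01,
         7.05640811e+02],
       [ 0.00000000e+00,  0.00000000e+00,  0.00000000e+00,
         1.00000000e+00]])}
{'clock': 0.1, 'joints': array([ 2.58566130e-01,  3.85448750e-01,  6.74895095e-03, -4.18793485e-04,
       -1.19400390e+00, -2.58551751e-01]), 'joint_vel': array([ 4.10969869e-05, -1.57815694e-03,  5.31986155e-03,  2.63109093e-03,
        7.29845480e-04, -1.86473545e-03]), 'joint_efforts': array([-2.41840362e-04, -3.93318665e+01,  1.88929778e+01,  4.19793829e+00,
       -2.58899068e-03, -3.31562532e-06]), 'position': array([ 6.24471156e+02, -1.04972300e-02,  2.30346742e+02]), 'ee_rot': array([-7.07056918e-01,  7.07155971e-01,  6.47757875e-04, -7.26503051e-04]), 'contact_force': array([-0.63026288, -0.35457406, -0.19046769]), 'wrist_torque': array([ 0.00706101,  0.00574413, -0.04135494]), 'grasp_force': 0.0, 'gripper_width': 85.81550026434988}
```

View pics/scene0.png

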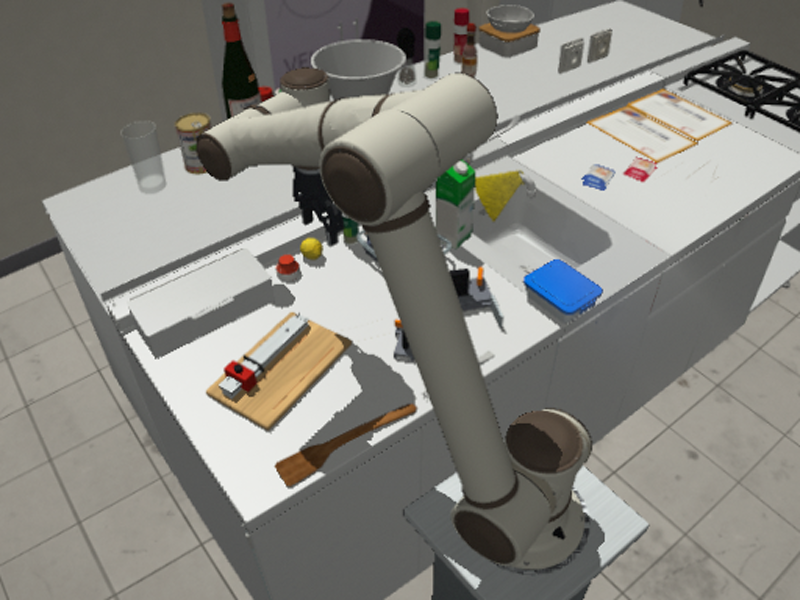

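View pics/side0.png

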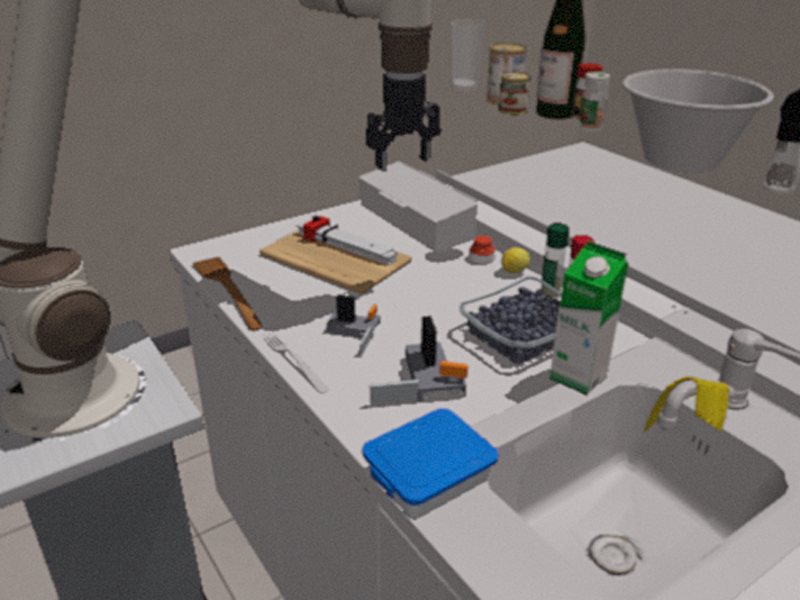

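The side view shows the large fence with its grip top at about (430,320) and its orange knob at (453,369). The small look-alike is at (350,315). The board runs from (262,252) to (410,258), with the red stop at (316,228). The open rail end is at about (393,255).

```bash
cat > h.py <<'E'
from bench import *
import cv2,numpy as np
from scipy.optimize import least_squares
from scipy.spatial.transform import Rotation as R
def proj(P,c):
    T=np.linalg.inv(c["cam_to_world"]);p=np.atleast_2d(P)@T[:3,:3].T+T[:3,3]
    s=p[:,:2]/p[:,2:];s=s*(1+c["k1"]*(s**2).sum(1,keepdims=True))
    K=c["camera_matrix"];return s@K[:2,:2].T+K[:2,2]
def ray(uv,c):
    K=c["camera_matrix"];d=(np.asarray(uv,float)-K[:2,2])/K[0,0];s=d.copy()
    for _ in range(20): s=d/(1+c["k1"]*(s@s))
    return c["cam_to_world"][:3,3],c["cam_to_world"][:3,:3]@np.r_[s,1]
def at(uv,z,c):
    o,d=ray(uv,c);return o+d*(z-o[2])/d[2]
def snap(n,f):
    c=get_calibration(n);im=get_image(n);cv2.imwrite(f"pics/{f}.png",im[:,:,::-1]);return im,c
E
python3 - <<'E'
from h import *
np.set_printoptions(suppress=True,precision=1)
c=get_calibration("side")
for n,uv,z in[("grip",(430,320),94),("knob",(453,364),56),("small grip",(345,298),60),("b1",(262,252),15),("b2",(365,288),15),("b3",(410,258),15),("open",(393,255),38),("stop",(316,220),50),("blue",(430,455),51),("milk",(597,265),228),("punnet",(515,310),40)]:
    print(n,at(np.array(uv)*.64,z,c))
s=get_calibration("scene")
for n,uv,z in[("b3",(350,345),15),("b1",(207,388),15),("b2",(267,427),15),("open",(300,318),38),("stop",(240,370),50)]:print(n,at(np.array(uv)*.64,z,s))
w=get_calibration("wrist");print(w,read_state()["position"])
E
```

```text
grip [ 499.9 -256.8   94. ]
knob [ 491.2 -328.8   56. ]
small grip [451.9 -75.3  60. ]
b1 [441.5 246.7  15. ]
b2 [540.    0.3  15. ]
b3 [682.3  52.4  15. ]
open [636.   46.5  38. ]
stop [576.6 255.5  50. ]
blue [ 347.5 -463.1   51. ]
milk [ 651.4 -438.5  228. ]
punnet [ 694.3 -247.7   40. ]
b3 [516.7  17.5  15. ]
b1 [595.5 316.4  15. ]
b2 [435.5 267.   15. ]
open [630.8  69.   38. ]
stop [566.3 248.8  50. ]
{'camera_matrix': array([[315.6,   0. , 254.5],
       [  0. , 315.6, 194. ],
       [  0. ,   0. ,   1. ]]), 'k1': 0.02400289000228679, 'cam_to_world': array([[ -1. ,   0. ,  -0. , 624.8],
       [  0. ,   1. ,   0.3, -73.7],
       [  0. ,   0.3,  -1. , 374.1],
       [  0. ,   0. ,   0. ,   1. ]])} [624.5  -0.  230.3]
```

Call:
{"fn": "arm_command", "kwargs": {
  "steps": [-0.02,0.01,-0.02,0,-0.02,0.005,-0.02,0,-0.02,0.005,-0.02,0,-0.02,0,-0.02,0,0,0,0,0,0,0,0,0]
}}

```text
clock: 0.85
position: [604.3, 80.2, 311.0]
ee_rot: [0.707, -0.707, -0.0, 0.0]
contact_force: [-0.1, 0.7, 0.8]
gripper_width: 85.4
grasp_force: 0.0
```

```bash
python3 - <<'E'
from h import *
im,c=snap("wrist","wb"); np.savez("wb.npz",im=im,**c)
cv2.imwrite("pics/wbL.png",cv2.resize(im[:,:,::-1],(800,600),interpolation=cv2.INTER_CUBIC));print(c["cam_to_world"],read_state()["position"],read_state()["ee_rot"])
E
```

```text
[[-9.99999422e-01 -2.83176182e-04 -1.03755305e-03  6.04533508e+02]
 [-5.73489171e-04  9.56518069e-01  2.91672511e-01  6.51708224e+00]
 [ 9.09843532e-04  2.91672938e-01 -9.56517679e-01  4.54785155e+02]
 [ 0.00000000e+00  0.00000000e+00  0.00000000e+00  1.00000000e+00]] [604.32002775  79.84891375 310.60737081] [-7.07075676e-01  7.07137413e-01  4.73066753e-04 -6.66396268e-04]
```

View pics/wbL.png

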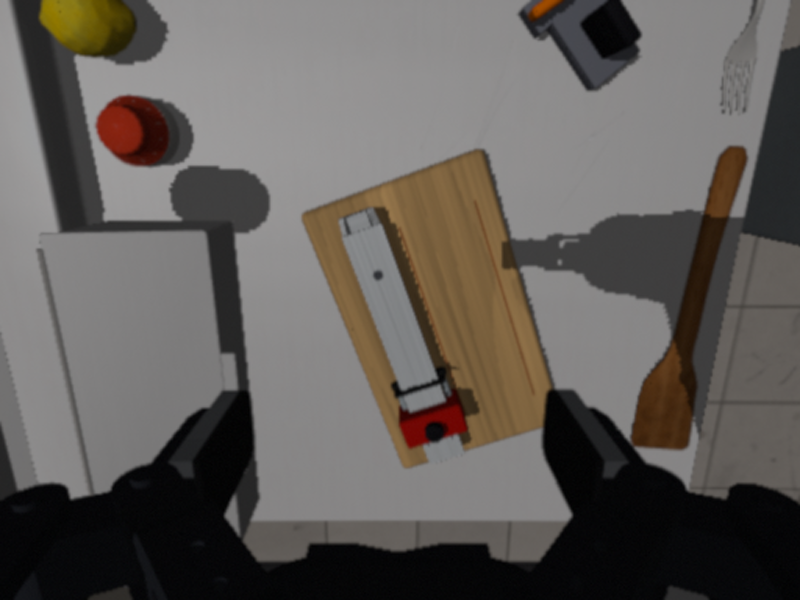

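Call:
{"fn": "arm_command", "kwargs": {
  "steps": [0.05,0.01,0,0,0.05,0.015,0,0,0.05,0.015,0,0,0.05,0.015,0,0,0.05,0.015,0,0,0.05,0.015,0,0,0.02,0.01,0,0,0,0,0,0,0,0,0,0]
}}

```text
clock: 2.02
position: [509.8, -239.9, 310.8]
ee_rot: [-0.707, 0.707, 0.0, -0.0]
contact_force: [-0.4, 0.7, 0.1]
gripper_width: 85.3
grasp_force: 0.0
```

```bash
python3 - <<'E'
from h import *
im,c=snap("wrist","wf"); np.savez("wf.npz",im=im,**c)
cv2.imwrite("pics/wfL.png",cv2.resize(im[:,:,::-1],(800,600),interpolation=cv2.INTER_CUBIC));print(c["cam_to_world"],read_state()["position"],read_state()["ee_rot"])
E
```

```text
[[-9.99999436e-01  6.33862793e-04 -8.51979936e-04  5.09903159e+02]
 [ 3.57557197e-04  9.56446630e-01  2.91907034e-01 -3.13675801e+02]
 [ 9.99902347e-04  2.91906565e-01 -9.56446317e-01  4.54500514e+02]
 [ 0.00000000e+00  0.00000000e+00  0.00000000e+00  1.00000000e+00]] [ 510.03930448 -239.54386196  310.9163227 ] [ 7.07238423e-01 -7.06975029e-01 -3.25989287e-04  1.24750526e-04]
```

View pics/wfL.png

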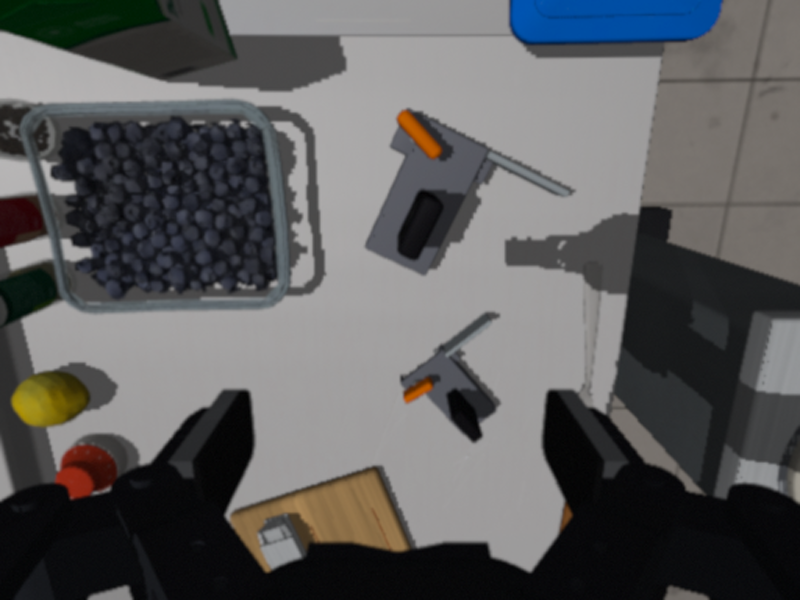

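The board picture shows board corners at A(303,213), B(484,150) and D(405,467). The open rail end is near (358,212), and the buffer's front is near (418,385). In the fence picture the roof corners are at (488,150), (424,273) and (366,245), with the nose pointing down the image. The grip is at (420,225) and the wing at (420,135).

```bash
cat > fit.py <<'E'
from h import *
def pose(p,P):
    c,s=np.cos(p[2]),np.sin(p[2]);P=np.asarray(P,float)
    return np.c_[p[0]+c*P[:,0]-s*P[:,1],p[1]+s*P[:,0]+c*P[:,1],P[:,2]]
def fit_pts(P,uv,c,p0):
    return least_squares(lambda p:(proj(pose(p,P),c)-uv).ravel(),p0,x_scale=[10,10,.1]).x
def refine(im,c,segs,p,w=5,it=5):
    g=cv2.GaussianBlur(im.astype(np.float32),(0,0),0.8)
    for k in range(it):
        obs=[]
        for a,b in segs:
            a,b=np.array(a,float),np.array(b,float)
            L=a+(b-a)*np.linspace(.06,.94,40)[:,None]
            q=proj(pose(p,L),c);t=q[-1]-q[0];n=np.array([-t[1],t[0]])/np.linalg.norm(t)
            o=np.arange(-w,w+.01,.25);m=(q[:,None]+o[None,:,None]*n).astype(np.float32)
            v=cv2.remap(g,m[...,0],m[...,1],cv2.INTER_LINEAR)
            d=np.abs(np.gradient(v,axis=1)).sum(2)
            j=d.argmax(1)
            for i in range(40):
                if d[i,j[i]]>4 and 2<j[i]<len(o)-3:
                    s=slice(j[i]-2,j[i]+3);obs.append((L[i],n,q[i]+n*(o[s]@d[i,s]/d[i,s].sum())))
        P=np.array([x[0] for x in obs]);N=np.array([x[1] for x in obs]);Q=np.array([x[2] for x in obs])
        f=lambda p:((proj(pose(p,P),c)-Q)*N).sum(1)
        r=least_squares(f,p,loss="soft_l1",f_scale=.3,x_scale=[10,10,.1]);p=r.x;w=max(2,w-1)
    return p,len(obs),np.median(np.abs(f(p)))
E
cat > m.py <<'E'
from fit import *
np.set_printoptions(suppress=True,precision=3)
b=dict(np.load("wb.npz"));b["k1"]=float(b["k1"])
p=fit_pts([(-140,-85,15),(-140,85,15),(140,-85,15)],np.array([(303,213),(484,150),(405,467)])*.64,b,[600,155,1.9]);print("board pts",p)
S=[((-140,-85,15),(-140,85,15)),((-140,-85,15),(140,-85,15)),((-140,85,15),(90,85,15))]
pb=refine(b["im"],b,S,p);print("outline",pb)
S2=[((-111,-53,38),(20,-53,38)),((-111,-17,38),(20,-17,38))]
pr=refine(b["im"],b,S+S2,pb[0],3);print("with rail",pr)
print("rail only",refine(b["im"],b,S2+S[:1],pb[0],3))
f=dict(np.load("wf.npz"));f["k1"]=float(f["k1"])
p=fit_pts([(-60,30,26),(60,30,26),(60,-30,26)],np.array([(488,150),(424,273),(366,245)])*.64,f,[500,-260,1.1]);print("fence pts",p)
F=[((60,-30,26),(60,30,26)),((-20,-30,26),(60,-30,26)),((-40,30,26),(60,30,26))]
pf=refine(f["im"],f,F,p,4);print(pf)
G=[((-8,9,94),(40,9,94)),((-8,-9,94),(40,-9,94)),((-8,-9,94),(-8,9,94)),((40,-9,94),(40,9,94))]
print("grip",refine(f["im"],f,G,pf[0],4), "both",refine(f["im"],f,F+G,pf[0],3))
out=[]
for d,pp,SS,nm in((b,pr[0],S+S2,"b"),(f,pf[0],F+G,"f")):
    im=cv2.resize(d["im"][:,:,::-1],None,fx=3,fy=3,interpolation=cv2.INTER_CUBIC)
    for s in SS:
        q=(proj(pose(pp,np.array(s,float)),d)*3+1).astype(int);cv2.line(im,tuple(map(int,q[0])),tuple(map(int,q[1])),(0,255,0),1)
    q=proj(pose(pp,[(0,0,30)]),d)[0]*3
    x,y=int(q[0]),int(q[1]);out.append(im[max(0,y-300):max(0,y-300)+600,max(0,x-200):max(0,x-200)+400])
cv2.imwrite("pics/ov.png",np.hstack(out))
E
python3 m.py
```

```text
board pts [562.93  162.36    1.907]
outline (array([564.484, 160.877,   1.912]), 119, np.float64(0.2577967004284247))
with rail (array([565.05 , 160.971,   1.916]), 194, np.float64(0.238980081512134))
rail only (array([565.425, 161.103,   1.914]), 120, np.float64(0.2062948588429162))
fence pts [ 486.311 -276.269    1.117]
(array([ 487.419, -275.815,    1.132]), 116, np.float64(0.22373115745699973))
grip (array([ 486.283, -276.42 ,    1.111]), 110, np.float64(0.3095536609084651)) both (array([ 486.978, -276.043,    1.126]), 217, np.float64(0.291422421890664))
```

View pics/ov.png

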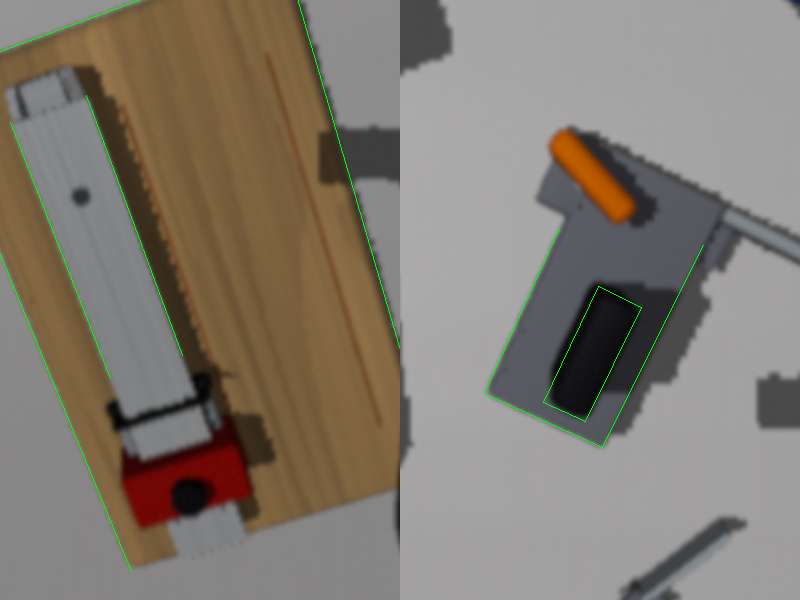

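The overlay lines lie on the board, rail, roof and grip outlines to within about a pixel. I'll view the fence again with the wrist rolled. That lets me cancel the constant wrist-camera offset.

Call:
{"fn": "arm_command", "kwargs": {
  "steps": [0.04,0.008,0,0,0.038,0.008,0,0,0,0,0,0.17,0,0,0,0.17,0,0,0,0.17,0,0,0,0.17,0,0,0,0.17,0,0,0,0.17,0,0,0,0.17,0,0,0,0.17,0,0,0,0.17,0,0,0,0.17,0,0,0,0.17,0,0,0,0.17,0,0,0,0.17,0,0,0,0.17,0,0,0,0,0,0,0,0]
}}

```text
clock: 4.32
position: [494.3, -317.4, 311.2]
ee_rot: [0.392, 0.92, -0.0, -0.0]
contact_force: [-0.1, 1.2, 0.2]
gripper_width: 85.6
grasp_force: 0.0
```

```bash
cat > m2.py <<'E'
from fit import *
np.set_printoptions(suppress=True,precision=3)
import sys
ld=lambda n:(lambda d:(d.update(k1=float(d["k1"])),d)[1])(dict(np.load(n)))
F=[((60,-30,26),(60,30,26)),((-20,-30,26),(60,-30,26)),((-25,30,26),(60,30,26))]
G=[((-8,9,94),(40,9,94)),((-8,-9,94),(40,-9,94)),((-8,-9,94),(-8,9,94)),((40,-9,94),(40,9,94))]
for n in("wf.npz","wf2.npz"):
    f=ld(n)
    for nm,S in(("roof",F),("grip",G),("both",F+G)):print(n,nm,refine(f["im"],f,S,[486.9,-276,1.126],8 if nm!="grip" else 5,8))
E
python3 - <<'E'
from h import *
print(read_state()["joints"]);im,c=snap("wrist","wf2"); np.savez("wf2.npz",im=im,**c);print(c["cam_to_world"].round(3))
E
python3 m2.py
```

```text
[-2.95398296e-01  2.76884007e-01  4.95130877e-02 -1.41494545e-05
 -1.34363168e+00 -2.08125207e+00]
[[ 7.21000e-01  6.63000e-01  2.02000e-01  4.42840e+02]
 [ 6.93000e-01 -6.90000e-01 -2.11000e-01 -2.63072e+02]
 [-0.00000e+00  2.92000e-01 -9.56000e-01  4.54978e+02]
 [ 0.00000e+00  0.00000e+00  0.00000e+00  1.00000e+00]]
wf.npz roof (array([ 487.152, -275.582,    1.122]), 117, np.float64(0.2543621953776551))
wf.npz grip (array([ 486.31 , -276.411,    1.112]), 107, np.float64(0.2785438317126486))
wf.npz both (array([ 486.71 , -276.033,    1.117]), 223, np.float64(0.2777231987091087))
wf2.npz roof (array([ 486.076, -275.003,    1.122]), 115, np.float64(0.36539881268332636))
wf2.npz grip (array([ 485.878, -275.136,    1.132]), 121, np.float64(0.3126358336367833))
wf2.npz both (array([ 485.881, -275.072,    1.125]), 229, np.float64(0.2754558411210632))
```

View pics/wf2.png

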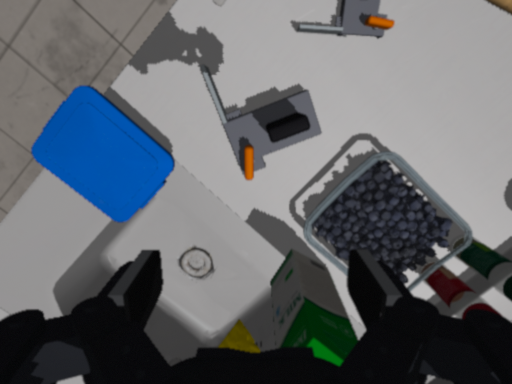

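Call:
{"fn": "arm_command", "kwargs": {
  "steps": [0,0,0,-0.17,0,0,0,-0.17,0,0,0,-0.17,0,0,0,-0.17,0,0,0,-0.17,0,0,0,-0.17,0,0,0,-0.17,0,0,0,-0.17,0,0,0,-0.17,0,0,0,-0.17,0,0,0,-0.17,-0.025,0.0127,0,-0.06,-0.025,0.0127,0.04,0,0,0,0.05,0,0,0,0.05,0,0,0,0.05,0,0,0,0,0,0,0,0,0],
  "grip": 0.05
}}

```text
clock: 6.62
position: [496.1, -262.5, 123.3]
ee_rot: [-0.532, 0.847, -0.001, 0.001]
contact_force: [-0.6, -0.5, -0.6]
gripper_width: 50.2
grasp_force: 0.0
```

```bash
python3 - <<'E'
from h import *
s=read_state();p=s["position"];t=R.from_quat(s["ee_rot"])
print(p,t.as_matrix().round(4).tolist(),s["contact_force"]);print("tool err",t.inv().apply(np.array([493.3,-261.1,59])-p), "tool y ang-pi",np.arctan2(*t.as_matrix()[[1,0],1])-1.121-np.pi/2)
im,c=snap("wrist","g1")
E
```

```text
[ 496.08615229 -262.49593256  123.28332033] [[-0.4337, -0.9011, 0.0029], [-0.9011, 0.4337, -0.0016], [0.0002, -0.0034, -1.0]] [-0.59788355 -0.545962   -0.59849532]
tool err [-6.09060992e-02  3.33153124e+00  6.42724959e+01] tool y ang-pi 0.001197228791573135
```

View pics/g1.png

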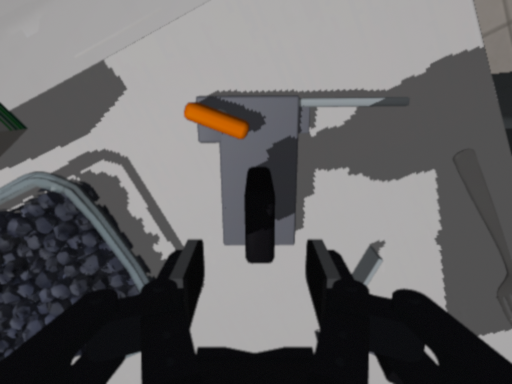

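Call:
{"fn": "arm_command", "kwargs": {
  "steps": [0,0.0033,0.02,0,0,0,0.02,0,0,0,0.015,0,0,0,0.009,0,0,0,0,0,0,0,0,0]
}}

```text
clock: 7.42
position: [492.2, -260.7, 58.0]
ee_rot: [-0.532, 0.847, -0.001, 0.0]
contact_force: [0.3, -0.8, 0.3]
gripper_width: 50.1
grasp_force: 0.0
```

Call:
{"fn": "arm_command", "kwargs": {
  "steps": [0,0,0,0,0,0,0,0,0,0,0,0,0,0,0,0,0,0,0,0,0,0,0,0,0,0,0,0],
  "grip": 0
}}

```text
clock: 8.3
position: [492.3, -260.6, 57.8]
ee_rot: [-0.532, 0.847, -0.001, 0.001]
contact_force: [2.2, 0.2, 3.3]
gripper_width: 17.5
grasp_force: 60.8
```

```bash
cat > st.py <<'E'
from h import *
np.set_printoptions(suppress=True,precision=2)
s=read_state();p=s["position"];t=R.from_quat(s["ee_rot"]);M=t.as_matrix()
yaw=np.arctan2(-M[1,0],-M[0,0])%(2*np.pi)
pb=np.array([564.7,161.4,1.915])
c,q=np.cos(pb[2]),np.sin(pb[2]);d=p[:2]-pb[:2];L=np.array([c*d[0]+q*d[1],-q*d[0]+c*d[1]])
print("t",s["clock"],"p",p,"yaw",yaw.round(4),"tilt",M[:,2].round(4),"w",s["gripper_width"],"F",s["contact_force"],"T",s["wrist_torque"])
f=s["contact_force"]; print("rail frame: grip x from entry",L[0]+125,"nose",L[0]+125+44,"lateral",L[1]+35,"dyaw",(yaw-pb[2]).round(4),"Frail",c*f[0]+q*f[1],-q*f[0]+c*f[1],f[2])
E
python3 st.py
```

```text
t 8.3 p [ 492.27 -260.64   57.76] yaw 1.1211 tilt [ 0. -0. -1.] w 17.52850675297123 F [2.17 0.19 3.28] T [-0.01 -0.51 -0.05]
rail frame: grip x from entry -247.84081705636748 nose -203.84081705636748 lateral 245.60161025738552 dyaw -0.7939 Frail -0.5552412152385892 -2.1040903921753014 3.2842999847058945
```

Call:
{"fn": "arm_command", "kwargs": {
  "steps": [0,0,-0.01,0,0,0,-0.03,0,0,0,-0.03,0,-0.02,-0.003,-0.03,0,-0.04,-0.006,0,0,-0.04,-0.006,0,-0.1,-0.036,-0.0105,0,-0.1,-0.036,-0.014,0,-0.1,-0.036,-0.017,0,-0.1,-0.03,-0.017,0,-0.1,-0.03,-0.02,0,-0.1,0,0,0,-0.1,0,0,0,-0.094,0,0,0,0,0,0,0,0,0,0,0,0]
}}

```text
clock: 10.3
position: [652.0, -22.4, 157.1]
ee_rot: [0.817, -0.576, -0.0, 0.0]
contact_force: [0.0, 0.2, -3.8]
gripper_width: 17.2
grasp_force: 60.1
```

```bash
python3 st.py; python3 -c "
from h import *
im,c=snap('wrist','pre')"
```

```text
t 10.3 p [651.98 -22.39 157.08] yaw 1.9137 tilt [-0.  0. -1.] w 17.155765700539902 F [ 0.02  0.15 -3.75] T [0.08 0.05 0.03]
rail frame: grip x from entry -77.46546141553185 nose -33.46546141553185 lateral 14.857037047389404 dyaw -0.0013 Frail 0.13488368253000277 -0.07035599439152702 -3.7509329003081606
```

View pics/pre.png

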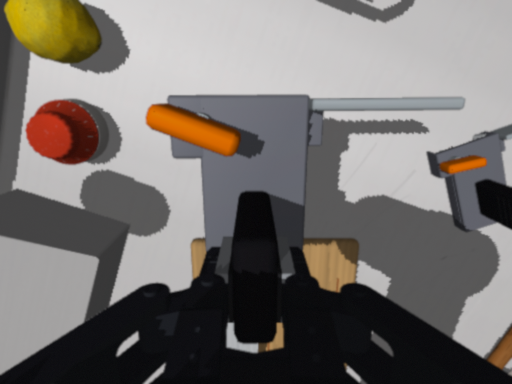

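Call:
{"fn": "arm_command", "kwargs": {
  "steps": [0,-0.0149,0.02,0,0,0,0.03,0,0,0,0.02,0,0,0,0.008,0,0,0,0,0,0,0,0,0,0,0,0,0]
}}

```text
clock: 11.22
position: [667.0, -17.1, 80.5]
ee_rot: [0.818, -0.576, 0.001, -0.001]
contact_force: [-0.2, 1.0, -2.9]
gripper_width: 17.3
grasp_force: 60.1
```

```bash
python3 st.py;sleep 0; python3 st.py
```

```text
t 11.225 p [667.03 -17.1   80.49] yaw 1.9149 tilt [ 0.  0. -1.] w 17.309502715056322 F [-0.15  1.   -2.86] T [ 0.05  0.01 -0.01]
rail frame: grip x from entry -77.55968513354523 nose -33.55968513354523 lateral -1.0983761990707137 dyaw -0.0001 Frail 0.9940753710672526 -0.19666633361582236 -2.8632469752366236
t 11.225 p [667.03 -17.1   80.49] yaw 1.9149 tilt [ 0.  0. -1.] w 17.309502715056322 F [-0.15  1.   -2.86] T [ 0.05  0.01 -0.01]
rail frame: grip x from entry -77.55968513354523 nose -33.55968513354523 lateral -1.0983761990707137 dyaw -0.0001 Frail 0.9940753710672526 -0.19666633361582236 -2.8632469752366236
```

Call:
{"fn": "arm_command", "kwargs": {
  "steps": [-0.01,0.001,0.0014,0,-0.01,0,0,0,0,0,0,0,0,0,0,0]
}}

```text
clock: 11.72
position: [658.8, 1.6, 78.0]
ee_rot: [0.818, -0.575, 0.0, -0.0]
contact_force: [-0.7, -0.2, -4.2]
gripper_width: 17.3
grasp_force: 60.2
```

```bash
python3 st.py; python3 - <<'E'
from h import *
a=[]
for i in range(4):
    im,c=snap("side" if i<2 else "scene","q%d"%i);a.append(read_state()["position"])
print(np.array(a).round(2))
E
python3 st.py
```

```text
t 11.725 p [658.82   1.6   78.04] yaw 1.9154 tilt [ 0. -0. -1.] w 17.253346596716096 F [-0.68 -0.2  -4.19] T [ 0.1   0.05 -0.02]
rail frame: grip x from entry -57.18389270325699 nose -13.183892703256987 lateral 0.3246335734717647 dyaw 0.0004 Frail 0.03692940820091348 0.7057531812584479 -4.192424495770866
[[658.83   1.4   78.01]
 [658.82   1.23  77.93]
 [658.82   1.18  77.9 ]
 [658.8    1.1   77.88]]
t 11.925 p [658.8    1.1   77.88] yaw 1.9145 tilt [ 0. -0. -1.] w 17.080849645126182 F [-0.35  0.54 -3.67] T [ 0.07  0.02 -0.01]
rail frame: grip x from entry -57.64856692483116 nose -13.648566924831158 lateral 0.5098947885083476 dyaw -0.0005 Frail 0.6277759927454121 0.1427049759927874 -3.673572012658597
```

Call:
{"fn": "arm_command", "kwargs": {
  "steps": [-0.004,-0.0003,-0.001,0,-0.005,0,0,0,-0.005,0,0,0,0,0,0,0]
}}

```text
clock: 12.42
position: [654.1, 15.1, 78.9]
ee_rot: [0.818, -0.575, -0.0, 0.0]
contact_force: [0.4, 0.0, -3.3]
gripper_width: 17.5
grasp_force: 60.2
```

```bash
python3 st.py
```

```text
t 12.425 p [654.13  15.13  78.93] yaw 1.9155 tilt [-0.  0. -1.] w 17.52472402066484 F [ 0.43  0.02 -3.25] T [0.03 0.01 0.03]
rail frame: grip x from entry -42.86531756704858 nose 1.134682432951422 lateral 0.16763394378289576 dyaw 0.0005 Frail -0.12655017113135483 -0.4164114581921883 -3.252784012052732
```

Call:
{"fn": "arm_command", "kwargs": {
  "steps": [-0.004,0,0,0,-0.003,0,0,0,0,0,0,0]
}}

```text
clock: 12.8
position: [651.9, 21.4, 78.9]
ee_rot: [0.818, -0.576, -0.0, 0.0]
contact_force: [0.4, 0.7, -3.1]
gripper_width: 17.1
grasp_force: 60.2
```

```bash
python3 st.py
```

```text
t 12.8 p [651.86  21.43  78.93] yaw 1.9151 tilt [-0.  0. -1.] w 17.08389245516734 F [ 0.36  0.75 -3.05] T [ 0.04  0.03 -0.02]
rail frame: grip x from entry -36.17401921044069 nose 7.82598078955931 lateral 0.1891214535848249 dyaw 0.0001 Frail 0.5832884152627538 -0.5869086848061389 -3.0515517139095447
```

Call:
{"fn": "arm_command", "kwargs": {
  "steps": [-0.003,0,0,0,-0.003,0,0,0,0,0,0,0]
}}

```text
clock: 13.18
position: [649.8, 27.1, 78.9]
ee_rot: [0.818, -0.576, -0.0, 0.0]
contact_force: [-0.4, 0.1, -3.7]
gripper_width: 17.1
grasp_force: 60.2
```

```bash
python3 st.py
```

```text
t 13.175 p [649.84  27.07  78.93] yaw 1.9151 tilt [-0.  0. -1.] w 17.14691839006559 F [-0.45  0.05 -3.69] T [ 0.06  0.06 -0.02]
rail frame: grip x from entry -30.18181717466922 nose 13.81818282533078 lateral 0.18528481922848528 dyaw 0.0001 Frail 0.20086987656467808 0.4008242549224277 -3.685150495689035
```

Call:
{"fn": "arm_command", "kwargs": {
  "steps": [-0.003,0,0,0,-0.003,0,0,0,0,0,0,0]
}}

```text
clock: 13.55
position: [647.8, 32.8, 78.9]
ee_rot: [0.818, -0.575, -0.0, 0.0]
contact_force: [-0.2, -0.4, -2.7]
gripper_width: 17.4
grasp_force: 60.2
```

```bash
python3 st.py
```

```text
t 13.55 p [647.82  32.77  78.92] yaw 1.9152 tilt [-0. -0. -1.] w 17.442237667343385 F [-0.22 -0.41 -2.73] T [0.06 0.08 0.05]
rail frame: grip x from entry -24.134707780577912 nose 19.865292219422088 lateral 0.15986852802694074 dyaw 0.0002 Frail -0.3125458287577425 0.3482319075356855 -2.7317054503473437
```

Call:
{"fn": "arm_command", "kwargs": {
  "steps": [-0.003,0,0,0,-0.003,0,0,0,-0.003,0,0,0,-0.003,0,0,0,0,0,0,0]
}}

```text
clock: 14.18
position: [643.8, 44.1, 78.9]
ee_rot: [0.818, -0.575, 0.0, -0.0]
contact_force: [0.1, -0.2, -2.7]
gripper_width: 17.0
grasp_force: 60.2
```

```bash
python3 st.py
```

```text
t 14.175 p [643.8   44.06  78.94] yaw 1.9152 tilt [ 0.  0. -1.] w 16.982086510103635 F [ 0.08 -0.16 -2.73] T [ 0.04 -0.02 -0.03]
rail frame: grip x from entry -12.146534884776656 nose 31.853465115223344 lateral 0.13928218721115115 dyaw 0.0002 Frail -0.17876873582806355 -0.020642204937460183 -2.7304138047392277
```

```bash
python3 - <<'E'
from h import *
b=dict(np.load("wb.npz"));b["k1"]=float(b["k1"])
for uv,z in(((418,380),45),((393,385),38),((442,371),38),((432,402),52),((400,412),52)):
    p=at(np.array(uv)*.64,z,b)[:2]+[-.4,.4]-[639.8,55.5];print(uv,p@[-.3374,.9414],p@[-.9414,-.3374])
E
```

```text
(418, 380) 159.30936221982094 1.0125379324461576
(393, 385) 159.58785158000674 -23.373211219105865
(442, 371) 161.455546206835 23.965816407537325
(432, 402) 181.01011811440077 6.685147179752221
(400, 412) 180.78621743702914 -24.095637048648705
```

Call:
{"fn": "arm_command", "kwargs": {
  "steps": [-0.004,0,0,0,-0.004,0,0,0,-0.004,0,0,0,-0.004,0,0,0,-0.004,0,0,0,0,0,0,0]
}}

```text
clock: 14.92
position: [637.0, 63.0, 78.9]
ee_rot: [0.818, -0.575, -0.0, -0.0]
contact_force: [0.5, 1.5, -3.2]
gripper_width: 17.2
grasp_force: 60.2
```

```bash
python3 st.py
```

```text
t 14.925 p [637.    62.97  78.95] yaw 1.9152 tilt [ 0.  0. -1.] w 17.187657692797394 F [ 0.47  1.5  -3.18] T [ 0.05  0.02 -0.02]
rail frame: grip x from entry 7.941395471234699 nose 51.9413954712347 lateral 0.1550801420886998 dyaw 0.0002 Frail 1.2504783833930904 -0.9481852890617709 -3.1786918044424435
```

Call:
{"fn": "arm_command", "kwargs": {
  "steps": [-0.006,0,0,0,-0.006,0,0,0,-0.006,0,0,0,-0.006,0,0,0,-0.006,0,0,0,-0.006,0,0,0,-0.006,0,0,0,0,0,0,0]
}}

```text
clock: 15.92
position: [622.8, 102.6, 78.9]
ee_rot: [0.818, -0.575, 0.0, -0.0]
contact_force: [0.1, 0.0, -2.1]
gripper_width: 17.1
grasp_force: 60.2
```

```bash
python3 st.py
```

```text
t 15.925 p [622.81 102.63  78.94] yaw 1.9155 tilt [ 0.  0. -1.] w 17.096446859993613 F [ 0.15  0.04 -2.15] T [0.05 0.05 0.02]
rail frame: grip x from entry 50.07210146547639 nose 94.0721014654764 lateral 0.12878582078285206 dyaw 0.0005 Frail -0.01694814595307468 -0.15110423298541287 -2.148176707612966
```

Call:
{"fn": "arm_command", "kwargs": {
  "steps": [-0.006,0,0,0,-0.006,0,0,0,-0.006,0,0,0,-0.006,0,0,0,-0.006,0,0,0,-0.006,0,0,0,-0.006,0,0,0,0,0,0,0]
}}

```text
clock: 16.92
position: [608.6, 142.2, 78.9]
ee_rot: [0.818, -0.575, 0.0, -0.0]
contact_force: [-1.0, -0.9, -3.1]
gripper_width: 17.2
grasp_force: 60.2
```

```bash
python3 st.py
```

```text
t 16.925 p [608.63 142.18  78.93] yaw 1.9155 tilt [ 0.  0. -1.] w 17.166493663741115 F [-1.   -0.93 -3.07] T [ 0.05 -0.01  0.02]
rail frame: grip x from entry 92.08281653074314 nose 136.08281653074314 lateral 0.13446566175959873 dyaw 0.0005 Frail -0.5343682279033066 1.2539084022098357 -3.0734587950951564
```

Call:
{"fn": "arm_command", "kwargs": {
  "steps": [-0.005,0,0,0,-0.005,0,0,0,-0.005,0,0,0,0,0,0,0,0,0,0,0]
}}

```text
clock: 17.55
position: [603.7, 155.8, 78.9]
ee_rot: [0.818, -0.576, 0.0, 0.0]
contact_force: [-0.7, 0.1, -2.5]
gripper_width: 17.4
grasp_force: 60.2
```

```bash
python3 st.py
```

```text
t 17.55 p [603.69 155.81  78.93] yaw 1.9148 tilt [-0. -0. -1.] w 17.43126230878405 F [-0.68  0.13 -2.52] T [0.03 0.04 0.02]
rail frame: grip x from entry 106.57981307780008 nose 150.57981307780008 lateral 0.18637416014584574 dyaw -0.0002 Frail 0.34902661588086864 0.5984418133929689 -2.518114938183434
```

Call:
{"fn": "arm_command", "kwargs": {
  "steps": [-0.0015,0,0,0,-0.0015,0,0,0,-0.0015,0,0,0,0,0,0,0]
}}

```text
clock: 18.05
position: [602.1, 160.2, 78.9]
ee_rot: [0.818, -0.576, -0.0, 0.0]
contact_force: [-0.1, -0.4, -3.3]
gripper_width: 17.2
grasp_force: 60.2
```

```bash
python3 st.py
```

```text
t 18.05 p [602.14 160.15  78.92] yaw 1.915 tilt [-0. -0. -1.] w 17.160827088223712 F [-0.09 -0.37 -3.26] T [0.06 0.02 0.01]
rail frame: grip x from entry 111.19037113652723 nose 155.19037113652723 lateral 0.17260364275148277 dyaw -0.0 Frail -0.32239393397430377 0.20788735092997135 -3.256902568991639
```

Call:
{"fn": "arm_command", "kwargs": {
  "steps": [-0.001,0,0,0,-0.001,0,0,0,0,0,0,0]
}}

```text
clock: 18.42
position: [601.5, 162.0, 78.9]
ee_rot: [0.818, -0.576, 0.0, 0.0]
contact_force: [0.2, -0.1, -2.8]
gripper_width: 17.5
grasp_force: 60.2
```

```bash
python3 st.py
```

```text
t 18.425 p [601.5  162.    78.93] yaw 1.915 tilt [ 0. -0. -1.] w 17.51081204837423 F [ 0.25 -0.11 -2.76] T [0.04 0.01 0.02]
rail frame: grip x from entry 113.14822210318478 nose 157.14822210318476 lateral 0.1547632681051354 dyaw -0.0 Frail -0.18934417580568905 -0.19621170288659817 -2.7640488039850224
```

Call:
{"fn": "arm_command", "kwargs": {
  "steps": [-0.001,0,0,0,-0.001,0,0,0,0,0,0,0]
}}

```text
clock: 18.8
position: [600.8, 163.9, 78.9]
ee_rot: [0.818, -0.576, -0.0, 0.0]
contact_force: [-0.1, 0.0, -3.4]
gripper_width: 17.1
grasp_force: 60.2
```

```bash
python3 st.py
```

```text
t 18.8 p [600.82 163.91  78.89] yaw 1.9149 tilt [-0. -0. -1.] w 17.12724400639889 F [-0.14  0.02 -3.42] T [ 0.02  0.04 -0.05]
rail frame: grip x from entry 115.17383601168262 nose 159.17383601168262 lateral 0.1541300794439664 dyaw -0.0001 Frail 0.06827751087662422 0.12215855917122609 -3.4209061813959107
```

Still free. I'll use single 1 mm steps from here.

Call:
{"fn": "arm_command", "kwargs": {
  "steps": [-0.001,0,0,0,0,0,0,0,0,0,0,0]
}}

```text
clock: 19.18
position: [600.5, 164.8, 78.9]
ee_rot: [0.818, -0.576, -0.0, 0.0]
contact_force: [0.1, 0.2, -3.6]
gripper_width: 17.5
grasp_force: 60.2
```

Call:
{"fn": "arm_command", "kwargs": {
  "steps": [-0.001,0,0,0,0,0,0,0]
}}

```text
clock: 19.42
position: [600.1, 165.7, 78.9]
ee_rot: [0.818, -0.576, -0.0, 0.0]
contact_force: [-0.0, -0.9, -3.5]
gripper_width: 17.3
grasp_force: 60.2
```

```bash
python3 st.py
```

```text
t 19.425 p [600.15 165.74  78.9 ] yaw 1.9149 tilt [-0. -0. -1.] w 17.279937238978505 F [-0.03 -0.9  -3.45] T [ 0.02  0.03 -0.02]
rail frame: grip x from entry 117.12412026539914 nose 161.12412026539914 lateral 0.1667314059210483 dyaw -0.0001 Frail -0.841087322824724 0.32929701257698063 -3.4534650539102114
```

Call:
{"fn": "arm_command", "kwargs": {
  "steps": [-0.001,0,0,0,0,0,0,0]
}}

```text
clock: 19.68
position: [599.8, 166.6, 78.9]
ee_rot: [0.818, -0.576, 0.0, 0.0]
contact_force: [0.7, 0.4, -3.3]
gripper_width: 17.3
grasp_force: 60.2
```

```bash
python3 st.py
```

```text
t 19.675 p [599.84 166.58  78.93] yaw 1.9148 tilt [ 0. -0. -1.] w 17.290935098896504 F [ 0.67  0.36 -3.3 ] T [-0.11 -0.04 -0.04]
rail frame: grip x from entry 118.01630927990844 nose 162.01630927990846 lateral 0.17239401973085933 dyaw -0.0002 Frail 0.11272907487579809 -0.7553760545497913 -3.30440141140918
```

Call:
{"fn": "arm_command", "kwargs": {
  "steps": [-0.001,0,0,0,0,0,0,0]
}}

```text
clock: 19.92
position: [599.5, 167.5, 78.9]
ee_rot: [0.818, -0.576, 0.0, 0.0]
contact_force: [0.3, -1.4, -2.7]
gripper_width: 17.1
grasp_force: 60.2
```

```bash
python3 st.py
```

```text
t 19.925 p [599.51 167.5   78.93] yaw 1.9148 tilt [ 0. -0. -1.] w 17.080910029425436 F [ 0.27 -1.35 -2.71] T [-0.27 -0.08 -0.  ]
rail frame: grip x from entry 118.9965399365329 nose 162.99653993653288 lateral 0.1695892756069668 dyaw -0.0002 Frail -1.3623151803112665 0.20034123490199973 -2.7120485970624104
```

Call:
{"fn": "arm_command", "kwargs": {
  "steps": [-0.001,0,0,0,0,0,0,0]
}}

```text
clock: 20.18
position: [599.2, 168.5, 79.0]
ee_rot: [0.818, -0.576, 0.0, 0.0]
contact_force: [-0.4, -1.4, -3.0]
gripper_width: 17.4
grasp_force: 60.2
```

```bash
python3 st.py
```

```text
t 20.175 p [599.18 168.45  78.95] yaw 1.9149 tilt [ 0. -0. -1.] w 17.421493465438008 F [-0.39 -1.4  -2.97] T [-0.42 -0.17  0.03]
rail frame: grip x from entry 120.00340076146675 nose 164.00340076146676 lateral 0.157495454084561 dyaw -0.0001 Frail -1.1871356527060248 0.8446792884583205 -2.9668202269461146
```

Call:
{"fn": "arm_command", "kwargs": {
  "steps": [-0.001,0,0,0,0,0,0,0]
}}

```text
clock: 20.42
position: [598.8, 169.4, 78.9]
ee_rot: [0.818, -0.576, 0.0, 0.0]
contact_force: [0.7, -1.5, -2.4]
gripper_width: 17.2
grasp_force: 60.2
```

```bash
python3 st.py
```

```text
t 20.425 p [598.85 169.39  78.94] yaw 1.9148 tilt [ 0. -0. -1.] w 17.212703820660423 F [ 0.74 -1.53 -2.38] T [-0.56 -0.18 -0.07]
rail frame: grip x from entry 121.00178037974673 nose 165.00178037974672 lateral 0.15594039526757797 dyaw -0.0002 Frail -1.690958740127901 -0.18352133938918458 -2.3752232350844076
```

Call:
{"fn": "arm_command", "kwargs": {
  "steps": [-0.0003,0,0,0,0,0,0,0]
}}

```text
clock: 20.68
position: [598.8, 169.6, 79.0]
ee_rot: [0.818, -0.576, 0.0, 0.0]
contact_force: [0.9, -2.0, -2.5]
gripper_width: 16.8
grasp_force: 60.2
```

```bash
python3 st.py
```

```text
t 20.675 p [598.77 169.61  78.96] yaw 1.9147 tilt [ 0. -0. -1.] w 16.80296462961616 F [ 0.87 -2.03 -2.46] T [-0.73 -0.27 -0.04]
rail frame: grip x from entry 121.2322395514941 nose 165.2322395514941 lateral 0.158816579998728 dyaw -0.0003 Frail -2.203355340957396 -0.13849088502005324 -2.4556240424789126
```

Call:
{"fn": "arm_command", "kwargs": {
  "steps": [-0.0003,0,0,0,0,0,0,0]
}}

```text
clock: 20.92
position: [598.7, 169.7, 79.0]
ee_rot: [0.818, -0.576, 0.0, 0.0]
contact_force: [1.8, -3.6, -3.3]
gripper_width: 17.2
grasp_force: 60.2
```

```bash
python3 st.py
```

```text
t 20.925 p [598.7  169.71  78.97] yaw 1.9147 tilt [ 0. -0. -1.] w 17.198051859863067 F [ 1.78 -3.56 -3.29] T [-1.07 -0.44 -0.08]
rail frame: grip x from entry 121.35186251024035 nose 165.35186251024035 lateral 0.18954213717716328 dyaw -0.0003 Frail -3.9531774175333254 -0.46934210314040725 -3.2949467726209223
```

Call:
{"fn": "arm_command", "kwargs": {
  "steps": [-0.0003,0,0,0,0,0,0,0,0,0,0,0]
}}

```text
clock: 21.3
position: [598.7, 169.9, 79.0]
ee_rot: [0.818, -0.576, 0.0, 0.0]
contact_force: [2.4, -4.5, -2.7]
gripper_width: 17.4
grasp_force: 60.2
```

```bash
python3 st.py
```

```text
t 21.3 p [598.67 169.86  79.04] yaw 1.9146 tilt [ 0. -0. -1.] w 17.415857551381034 F [ 2.36 -4.51 -2.68] T [-1.54 -0.6  -0.15]
rail frame: grip x from entry 121.4997196017503 nose 165.49971960175031 lateral 0.1713855676249736 dyaw -0.0004 Frail -5.041699276759331 -0.6986656728835354 -2.6846795557958254
```

Call:
{"fn": "arm_command", "kwargs": {
  "steps": [0,0,0.0005,0,0,0,0.0005,0,0,0,0,0,0,0,0,0]
}}

```text
clock: 21.8
position: [598.7, 169.8, 78.4]
ee_rot: [0.818, -0.576, 0.0, 0.0]
contact_force: [0.8, -5.7, -1.5]
gripper_width: 17.0
grasp_force: 60.4
```

```bash
python3 st.py
```

```text
t 21.8 p [598.71 169.84  78.43] yaw 1.9148 tilt [ 0. -0. -1.] w 17.00952414681421 F [ 0.79 -5.71 -1.46] T [-1.51 -0.46 -0.07]
rail frame: grip x from entry 121.46800047691431 nose 165.4680004769143 lateral 0.13978211818673714 dyaw -0.0002 Frail -5.640076305614105 1.1840763006097443 -1.4609104241838553
```

Call:
{"fn": "arm_command", "kwargs": {
  "steps": [0,0,0,0,0,0,0,0,0,0,0,0,0,0,-0.01,0,0,0,-0.02,0,0,0,-0.03,0,0,0,-0.02,0,0,0,0,0,0,0,0,0],
  "grip": 0.04
}}

```text
clock: 22.92
position: [597.9, 170.2, 157.3]
ee_rot: [0.818, -0.576, -0.0, 0.0]
contact_force: [-0.3, -0.3, -0.5]
gripper_width: 40.3
grasp_force: 0.0
```

```bash
python3 st.py; python3 - <<'E'
from fit import *
np.set_printoptions(suppress=True,precision=3)
im,c=snap("wrist","k1");np.savez("k1.npz",im=im,**c)
h=cv2.cvtColor(im,cv2.COLOR_RGB2HSV);m=cv2.inRange(h,(8,180,120),(20,255,255))
n,l,s,ce=cv2.connectedComponentsWithStats(m);print([(s[i].tolist(),ce[i]) for i in range(1,n) if s[i][4]>60])
F=[((60,-30,46),(60,30,46)),((-20,-30,46),(60,-30,46)),((-25,30,46),(60,30,46))]
# expected fence pose: grip at TCP
F2=[((-60,-20,46),(-60,30,46)),((-20,-30,46),(30,-30,46)),((-25,30,46),(30,30,46))]
p=read_state()["position"];d=np.array([-.3374,.9414]);p0=[*(np.array([598.7,169.85])-16*d),1.915]
print("exp",p0);print(refine(im,c,F2,p0,5))
E
```

```text
t 22.925 p [597.93 170.19 157.27] yaw 1.9146 tilt [-0. -0. -1.] w 40.26666363599788 F [-0.27 -0.35 -0.49] T [-0.05  0.03  0.03]
rail frame: grip x from entry 122.0622763067948 nose 166.0622763067948 lateral 0.7492936182251739 dyaw -0.0004 Frail -0.23851314001456556 0.3700937459641693 -0.4936848323137828
[([185, 100, 58, 33, 923], array([213.568, 115.805]))]
exp [np.float64(604.0984000000001), np.float64(154.7876), 1.915]
(array([604.673, 154.134,   1.921]), 117, np.float64(0.26466106520070737))
```

View pics/k1.png

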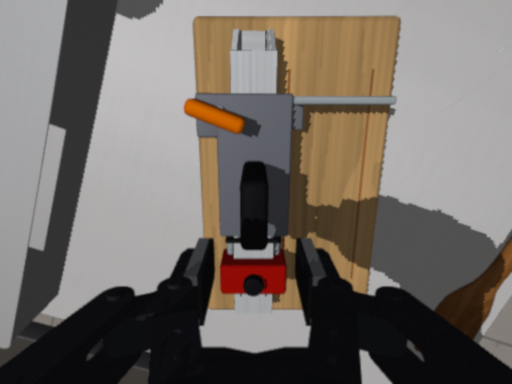

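```bash
cat > kn.py <<'E'
from fit import *
b=dict(np.load("k1.npz"));b["k1"]=float(b["k1"]);im=b["im"]
h=cv2.cvtColor(im,cv2.COLOR_RGB2HSV);m=cv2.inRange(h,(8,180,120),(20,255,255))
P=np.argwhere(m)[:,::-1].astype(float);ce=P.mean(0);v=np.linalg.svd(P-ce,full_matrices=False)[2][0]
t=(P-ce)@v;A,B=ce+v*t.min(),ce+v*t.max()
for z in(76,72):
    a,q=at(A,z,b),at(B,z,b);d=q-a;print(z,(a+q)/2,np.linalg.norm(d),"wing ang rel fence",(np.arctan2(d[1],d[0])-1.915)%np.pi)
f=np.array([604.6,154.3]);d=np.array([-.3374,.9414]);n=np.array([-.9414,-.3374])
k=f-44*d-28*n;print("knob by fence",k)
p=read_state()["position"][:2];print("move fence frame",(k-p)@d,(k-p)@n)
E
python3 kn.py
```

```text
76 [531.46854963 131.44416314  76.        ] 270.1164554078899 wing ang rel fence 1.1429612704118846
72 [529.83706804 131.98820611  72.        ] 274.9188082949982 wing ang rel fence 1.1429612704118846
knob by fence [645.8048 122.3256]
move fence frame -61.137904058181704 -29.077305920809014
```

```bash
sed -i 's/^P=np/m[150:]=0;m[:,300:]=0\nP=np/' kn.py; python3 kn.py
```

```text
76 [645.39448425 121.69707279  76.        ] 41.45181001283429 wing ang rel fence 1.197744938546935
72 [645.78847179 122.06782396  72.        ] 42.188774442455475 wing ang rel fence 1.197744938546935
knob by fence [645.8048 122.3256]
move fence frame -61.137904058181704 -29.077305920809014
```

Call:
{"fn": "arm_command", "kwargs": {
  "steps": [0.02,-0.01,0,0,0.021,-0.01,0,0,0.02,-0.009,0,0,0,0,0,-0.171,0,0,0,-0.171,0,0,0,-0.171,0,0,0,-0.171,0,0,0,-0.171,0,0,0.02,-0.171,0,0,0.03,-0.171,0,0,0,0,0,0,0,0,0,0,0,0]
}}

```text
clock: 24.6
position: [647.5, 122.7, 109.5]
ee_rot: [1.0, -0.016, 0.001, -0.0]
contact_force: [-0.2, 0.3, 0.8]
gripper_width: 40.0
grasp_force: 0.0
```

```bash
python3 st.py; cat > ke.py <<'E'
from h import *
s=read_state();t=R.from_quat(s["ee_rot"]);M=t.as_matrix()
print("tool err",t.inv().apply(np.array([645.75,122.2,54])-s["position"]),"wing theta if aligned",1.45-(np.arctan2(M[1,0],M[0,0])-1.915)%np.pi)
E
python3 ke.py
```

```text
t 24.6 p [647.47 122.7  109.47] yaw 3.1104 tilt [ 0.  0. -1.] w 39.96049049338497 F [-0.17  0.31  0.8 ] T [ 0.06 -0.01 -0.03]
rail frame: grip x from entry 60.64129242402002 nose 104.64129242402002 lateral -29.86058651258034 dyaw 1.1954 Frail 0.35199816348021973 0.054396450480219294 0.8002992700615036
tool err [-1.85328173  0.60905016 55.4636273 ] wing theta if aligned 0.254592137475647
```

Call:
{"fn": "arm_command", "kwargs": {
  "steps": [-0.0018,0.0006,0.02,0,0,0,0.02,0,0,0,0.012,0,0,0,0.003,0,0,0,0,0,0,0,0,0]
}}

```text
clock: 25.35
position: [645.1, 122.3, 53.8]
ee_rot: [1.0, -0.015, 0.001, -0.0]
contact_force: [0.3, -0.4, 0.3]
gripper_width: 40.3
grasp_force: 0.0
```

```bash
python3 st.py; python3 ke.py
```

```text
t 25.35 p [645.14 122.33  53.81] yaw 3.1118 tilt [ 0.  0. -1.] w 40.28641094645217 F [ 0.33 -0.44  0.32] T [-0.02 -0.01  0.03]
rail frame: grip x from entry 61.07573079560013 nose 105.07573079560012 lateral -27.53911870797971 dyaw 1.1968 Frail -0.5248118963180916 -0.1620822526575998 0.3221004478397267
tool err [ 0.6119373   0.11062161 -0.18637506] wing theta if aligned 0.2531852314563543
```

Call:
{"fn": "arm_command", "kwargs": {
  "steps": [0.0005,0.0005,0,0,0,0,0,0,0,0,0,0,0,0,0,0,0,0,0,0,0,0,0,0],
  "grip": 0
}}

```text
clock: 26.1
position: [645.4, 121.5, 53.5]
ee_rot: [1.0, -0.015, 0.0, 0.0]
contact_force: [0.1, -2.0, 4.5]
gripper_width: 10.7
grasp_force: 60.2
```

```bash
python3 st.py; python3 ke.py
```

```text
t 26.1 p [645.42 121.51  53.5 ] yaw 3.112 tilt [ 0. -0. -1.] w 10.714073614663688 F [ 0.09 -1.95  4.52] T [-0.48  0.06  0.05]
rail frame: grip x from entry 60.21159708367655 nose 104.21159708367655 lateral -27.527656538940754 dyaw 1.197 Frail -1.8689561208896965 0.5768859586964656 4.515244140312019
tool err [ 0.30722035 -0.69776561 -0.49941938] wing theta if aligned 0.25296298463901534
```

Call:
{"fn": "arm_command", "kwargs": {
  "steps": [0,0,0,0.05,0,0,0,0.1,0,0,0,0.1,0,0,0,0.1,0,0,0,0.05,0,0,0,0]
}}

```text
clock: 26.85
position: [645.4, 121.6, 53.5]
ee_rot: [0.977, -0.214, 0.0, -0.0]
contact_force: [-0.1, -1.4, 4.8]
gripper_width: 10.8
grasp_force: 60.3
```

```bash
python3 st.py; python3 ke.py
```

```text
t 26.85 p [645.42 121.55  53.49] yaw 2.7112 tilt [ 0.  0. -1.] w 10.78655990717994 F [-0.15 -1.43  4.78] T [-0.49  0.11 -0.05]
rail frame: grip x from entry 60.25040987791775 nose 104.25040987791775 lateral -27.541080472695207 dyaw 0.7962 Frail -1.2932748888124164 0.6229120846764301 4.784850214866759
tool err [ 0.02812073 -0.72529063 -0.51245239] wing theta if aligned 0.6538347895886683
```

Call:
{"fn": "arm_command", "kwargs": {
  "steps": [0,0,0,0.1,0,0,0,0.1,0,0,0,0.1,0,0,0,0.1,0,0,0,0]
}}

```text
clock: 27.48
position: [646.7, 121.9, 53.5]
ee_rot: [0.915, -0.403, 0.002, -0.001]
contact_force: [3.3, -1.3, 2.7]
gripper_width: 10.6
grasp_force: 60.0
```

```bash
python3 st.py; python3 ke.py
```

```text
t 27.475 p [646.73 121.86  53.52] yaw 2.3127 tilt [ 0.  0. -1.] w 10.59433090632328 F [ 3.35 -1.33  2.65] T [-0.53 -1.11 -0.09]
rail frame: grip x from entry 60.10158824168448 nose 104.10158824168448 lateral -28.875767792474193 dyaw 0.3977 Frail -2.3769874282772467 -2.702940977107124 2.6512797449247016
tool err [-0.90901159  0.4921846  -0.48644911] wing theta if aligned 1.0522621006297161
```

Call:
{"fn": "arm_command", "kwargs": {
  "steps": [0,0,0,0.05,0,0,0,0.05,0,0,0,0.05,0,0,0,0.05,0,0,0,0]
}}

```text
clock: 28.1
position: [647.3, 121.9, 53.6]
ee_rot: [0.871, -0.492, 0.002, -0.002]
contact_force: [5.2, -3.1, 2.2]
gripper_width: 10.8
grasp_force: 59.9
```

```bash
python3 st.py; python3 ke.py
```

```text
t 28.1 p [647.29 121.91  53.6 ] yaw 2.1137 tilt [ 0.01  0.   -1.  ] w 10.78841199953311 F [ 5.17 -3.15  2.25] T [-0.68 -1.52 -0.04]
rail frame: grip x from entry 59.9559125796857 nose 103.9559125796857 lateral -29.418269819366017 dyaw 0.1987 Frail -4.709936057194554 -3.8082079233604027 2.248069733496365
tool err [-1.04359667  1.16510463 -0.40466235] wing theta if aligned 1.251253857393494
```

Call:
{"fn": "arm_command", "kwargs": {
  "steps": [0,0,0,0.05,0,0,0,0.05,0,0,0,0.03,0,0,0,0.03,0,0,0,0]
}}

```text
clock: 28.72
position: [647.7, 121.4, 53.6]
ee_rot: [0.829, -0.559, 0.002, -0.002]
contact_force: [6.8, -3.8, 1.3]
gripper_width: 10.8
grasp_force: 59.8
```

```bash
python3 st.py; python3 ke.py
```

```text
t 28.725 p [647.68 121.37  53.63] yaw 1.9542 tilt [ 0.01  0.   -1.  ] w 10.766335090255804 F [ 6.82 -3.83  1.28] T [-1.24 -1.86  0.11]
rail frame: grip x from entry 59.31568549696043 nose 103.31568549696043 lateral -29.60701109938684 dyaw 0.0392 Frail -5.909698098432157 -5.122627496677136 1.2832522522400929
tool err [-1.49212864  1.47959165 -0.38038185] wing theta if aligned 1.410784062188492
```

Call:
{"fn": "arm_command", "kwargs": {
  "steps": [0,0,0,0.03,0,0,0,0.03,0,0,0,0.02,0,0,0,0,0,0,0,0]
}}

```text
clock: 29.35
position: [647.8, 121.3, 53.6]
ee_rot: [0.806, -0.592, 0.002, -0.002]
contact_force: [7.9, -4.3, 0.6]
gripper_width: 10.7
grasp_force: 59.8
```

```bash
python3 st.py; python3 ke.py
```

```text
t 29.35 p [647.78 121.32  53.62] yaw 1.8744 tilt [ 0.01  0.   -1.  ] w 10.656414987810235 F [ 7.94 -4.33  0.57] T [-1.24 -1.94  0.14]
rail frame: grip x from entry 59.23255163367736 nose 103.23255163367736 lateral -29.681604873375846 dyaw -0.0406 Frail -6.755691709949739 -6.013351576032344 0.5668872423479168
tool err [-1.44944689  1.67160589 -0.39152114] wing theta if aligned -1.6510212774517166
```

Call:
{"fn": "arm_command", "kwargs": {
  "steps": [-0.0004,0,0,0.03,0,0,0,0,0,0,0,0]
}}

```text
clock: 29.72
position: [647.8, 121.5, 53.6]
ee_rot: [0.797, -0.604, 0.002, -0.002]
contact_force: [7.5, -4.5, 1.0]
gripper_width: 10.9
grasp_force: 59.8
```

```bash
python3 st.py
```

```text
t 29.725 p [647.76 121.51  53.63] yaw 1.8442 tilt [ 0.01  0.   -1.  ] w 10.856535715264226 F [ 7.54 -4.53  1.04] T [-1.49 -2.08  0.09]
rail frame: grip x from entry 59.422857442790814 nose 103.42285744279081 lateral -29.729495527169917 dyaw -0.0708 Frail -6.811778835707617 -5.57187579931285 1.0436193999817536
```

Call:
{"fn": "arm_command", "kwargs": {
  "steps": [0,0,0,0,0,0,0,0,0,0,0,0,0,0,0,0],
  "grip": 0.03
}}

```text
clock: 30.22
position: [644.5, 122.2, 52.6]
ee_rot: [0.796, -0.605, -0.0, 0.0]
contact_force: [0.9, 0.3, -0.5]
gripper_width: 30.3
grasp_force: 0.0
```

Call:
{"fn": "arm_command", "kwargs": {
  "steps": [0,0,-0.02,0,0,0,-0.03,0,0,0,-0.03,0,-0.03,0.014,-0.025,0,-0.03,0.014,0,0.02,0,0,0,0,0,0,0,0]
}}

```text
clock: 31.1
position: [601.9, 172.2, 157.8]
ee_rot: [0.79, -0.613, -0.0, 0.0]
contact_force: [0.3, -0.5, 0.0]
gripper_width: 30.1
grasp_force: 0.0
```

```bash
python3 st.py; python3 - <<'E'
from fit import *
np.set_printoptions(suppress=True,precision=3)
im,c=snap("wrist","k2");np.savez("k1.npz",im=im,**c)
F2=[((-60,-20,46),(-60,30,46)),((-20,-30,46),(30,-30,46)),((-25,30,46),(30,30,46))]
p,n,e=refine(im,c,F2,[604.7,154.2,1.915],5);print(p,n,e)
d=np.array([-.3374,.9414]);q=p[:2]+60*d-[639.8,55.5];print("nose",q@d,q@[-.9414,-.3374])
E
python3 kn.py
```

```text
t 31.1 p [601.87 172.22 157.78] yaw 1.8223 tilt [-0. -0. -1.] w 30.059212477880024 F [ 0.3  -0.46  0.04] T [-0.01  0.02  0.02]
rail frame: grip x from entry 122.64578068612738 nose 166.64578068612738 lateral -3.644298192501843 dyaw -0.0927 Frail -0.5356633686975185 -0.12321822215971012 0.037225060895668155
[606.645 153.568   1.909] 106 0.22435905730049716
nose 163.5115953465727 -1.8761349068064632
76 [647.97529774 121.56658564  76.        ] 42.69307461094231 wing ang rel fence 3.073514986825418
72 [648.46286836 121.93323508  72.        ] 43.45015593093853 wing ang rel fence 3.0735149868254172
knob by fence [645.8048 122.3256]
move fence frame -61.427666343284734 -24.446659894015774
```

View pics/k2.png

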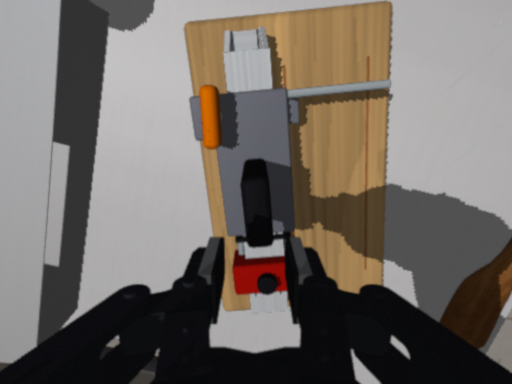

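The k2 picture shows the wing at (209,117) lying along the fence, about 1.52 rad on the knob. The nose is about 163.5 mm along the rail, roughly 2 mm into the buffer. Lateral offset is −1.9 mm and yaw error −0.006 rad, so I'm handing in.

```bash
python3 -c "
from bench import *
print(job_done())"
```

```text
the job is handed in; nothing more can be done
None
```

The fence is threaded on the rail and resting on the end-stop buffer, which was pushed right in at about 5 N. The knob is turned to about 1.52 rad and released, and the job was handed in at about 31 s. The hand-in reported no verdict, and I did not measure the final cam or buffer forces directly.

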